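# Clear the switch bank and sweep the counter appliances off

### The job

Close the kitchen down: first take the steel water bottle and the pepper mill from in front of the switch bank and stand them upright in the wooden tray, leaving the salt shaker, the garlic and the jar in the tray where they are. Then switch off the four narrow levers under the shelf in one unbroken drag of a fingertip along the row from left to right, without lifting off the row half-way and without leaning the gripper's body on the switches; stop before the separate wide lever at the right end, which must stay on.

Things in the scene. Friction and masses are not known exactly. Their poses are not given: they have to be found in the camera images.
- station: fixed switch station, 330 mm wide: white base, wooden back board, wooden shelf over the switches (underside 235 mm, top 250 mm up; fixed canister and jars on it reach 360 mm). Origin on the worktop under the middle of the switch row; x to its back, y to its left, z up. Base front at x = -39 mm, shelf front edge at x = -20 mm, back at x = +80 mm
- bank: sloping grey switch face, 330 x 95 mm, tilted 35 deg to the robot. Origin on its surface in the middle, 75 mm above the worktop; y along the row to the left, x up the slope, z straight out of the face. Lever pivots at x = 0 at y = +125, +73, +21, -31 mm (the four narrow ones, left to right) and -121 mm (the wide one). A tool here must tilt 25 to 45 deg to clear the shelf
- keep_switch_tip (a point): end of the wide lever, moves with it
- keep_switch (a joint): joint of the wide lever at the right end, 44 mm wide up the slope, otherwise like the narrow ones: 0 = on, leaning 20 deg left of the normal; 1.536 = off. Must stay on
- switch_1 (a joint): joint of the first (leftmost) narrow lever: 0 = on, lever stands, leaning 20 deg to the left (+y of bank) of the face's normal; 1.536 = off, lying over 68 deg to the right. Top-heavy: pushed past upright (0.35) it falls by itself to the off stop; a push under 1 N moves it
- switch_2 (a joint): joint of narrow lever 2 from the left, same as switch_1: 0 = on, 1.536 = off
- switch_3 (a joint): joint of narrow lever 3 from the left, same as switch_1: 0 = on, 1.536 = off
- switch_4 (a joint): joint of narrow lever 4 from the left, same as switch_1: 0 = on, 1.536 = off
- switch_1_tip (a point): end of narrow lever 1 (leftmost), moves with it. All narrow levers: aluminium plate 24 mm wide up the slope, 7 mm thick, 12 mm round end bar; pivot 2 mm above the face, end 40 mm from the pivot. Standing, the end is 40 mm off the face; lying, its highest part is 21 mm off: a fingertip drawn along 25 to 33 mm off the face knocks it over and passes above it
- switch_2_tip (a point): end of narrow lever 2 from the left, moves with it
- switch_3_tip (a point): end of narrow lever 3 from the left, moves with it
- switch_4_tip (a point): end of narrow lever 4 from the left, moves with it
- tray: fixed wooden tray, 280 mm long (its x) and 150 mm wide (its y), wall 6 mm thick and 20 mm high, inner floor 6 mm above the worktop. Origin under its centre on the worktop
- flask: steel water bottle with a turned wooden stopper that is fixed, 67 mm diameter, 216 mm tall, about 0.35 kg; body up to 178 mm, stopper 44 mm diameter from 178 to 216 mm. Origin at the centre of its underside, z up
- mill: brown wooden pepper mill, 58 mm diameter, 150 mm tall, about 0.18 kg; body up to 108 mm, head 50 mm diameter from 109 to 139 mm (fixed), small knob on top. Origin at the centre of its underside, z up
- salt: salt shaker, glass with grey cap, 44 mm diameter, 90 mm tall, stands in front of the bank; leave it. Origin at the centre of its underside
- garlic: garlic bulb, 60 mm diameter, 59 mm tall, in front of the bank; leave it. Origin at the centre of its underside
- tray_jar: spice jar standing in the tray, 41 mm diameter, 105 mm tall; leave it. Origin at the centre of its underside
Not all that is in view belongs to the job. Leave any pink look-alike of the mill alone.

How it is judged:
On the way, in this order (a step that is already met when the one before it is completed fails the run):
1. bottle and mill stand upright in the tray, released, all switches still on (x of flask in the frame of tray between -0.125 and 0.125 m and y of flask in the frame of tray between -0.06 and 0.06 m and height (world z) of each of flask, mill below 0.015 m and angle between each of flask, mill's own z axis and vertical below 0.12 rad and linear speed of each of flask, mill below 0.03 m/s and x of mill in the frame of tray between -0.125 and 0.125 m and y of mill in the frame of tray between -0.06 and 0.06 m and contact force between the fingers and flask below 0.1 N and contact force between the fingers and mill below 0.1 N and value of joint each of switch_1, switch_2, switch_3, switch_4 below 0.6 rad), for 0.2 s.
2. the leftmost lever is off while the third and fourth are still on (value of joint switch_1 above 1.25 rad and value of joint each of switch_3, switch_4 below 0.6 rad), for 0.03 s.
3. the first two levers are off while the fourth is still on (value of joint each of switch_1, switch_2 above 1.25 rad and value of joint switch_4 below 0.6 rad), for 0.03 s.
4. all four narrow levers off, wide lever still on (value of joint each of switch_1, switch_2, switch_3, switch_4 above 1.25 rad and value of joint keep_switch below 0.6 rad), for 0.1 s.
At the end, for the whole second after the job is handed in: Bottle and mill released upright (7 deg) on the tray floor, centres within 125 mm lengthways and 60 mm sideways of its centre; four narrow levers off (joint over 1.25), wide lever on (under 0.6); salt, garlic and tray jar within 30 mm of their starts (all of step 4 and x of flask in the frame of tray between -0.125 and 0.125 m and y of flask in the frame of tray between -0.06 and 0.06 m and height (world z) of each of flask, mill below 0.015 m and angle between each of flask, mill's own z axis and vertical below 0.12 rad and linear speed of each of flask, mill below 0.03 m/s and x of mill in the frame of tray between -0.125 and 0.125 m and y of mill in the frame of tray between -0.06 and 0.06 m and contact force between the fingers and flask below 0.1 N and contact force between the fingers and mill below 0.1 N and distance of each of salt, garlic, tray_jar from where it was at the start of the episode below 0.03 m); the robot touches nothing.
It fails at once if the wide lever is pushed over (value of joint keep_switch above 0.6 rad).
It fails at once if the drag is broken off: the finger is lifted off the row (grasp point over 110 mm off the face) while some narrow levers are off and others on (value of joint any of switch_1, switch_2, switch_3, switch_4 above 1.25 rad and value of joint any of switch_1, switch_2, switch_3, switch_4 below 0.6 rad and z of the grasp point in the frame of bank above 0.11 m).
It fails at once if the arm or the gripper's body, not a finger, pushes on the switch bank (contact force between the arm and bank above 2 N).
It fails at once if salt, garlic or the tray jar is displaced by more than 30 mm (distance of any of salt, garlic, tray_jar from where it was at the start of the episode above 0.03 m).
It fails at once if the bottle or the mill is tipped over (angle between any of flask, mill's own z axis and vertical above 0.8 rad).
It also fails if it takes over 67 s, if anything falls off the work surface, if the arm or the gripper's body presses on something with over 40 N, if the wrist force passes 120 N, or if a joint passes its speed limit or range.

### The arm

A 6-joint arm with a two-finger parallel gripper is mounted at the origin on a cart in front of the work surface, level with it; the furniture and walls round the work are solid. World frame = base frame: x ahead of the robot, y to its left, z up, the work surface at z = 0. Lengths are in m, angles in rad, forces in N, time in s.
With the tool pointing down it reaches from about 0.15 to 0.775 m from the base axis. Payload 6.1 kg.
Tool frame: the origin (TCP) lies at the very end of the fingers, on their centre line; the grasp point (between the pads) lies 19 mm behind it (arm.hold_point_z is the distance from the TCP to the grasp point, in m); z points along the fingers, x is the direction in which the jaws open and shut, and the axes are right-handed (so a half turn about z gives the same grasp; the last joint's range is limited). The gripper opens to 85 mm and grips with 20 to 120 N. Pads are 22 mm wide; open, the fingers measure 114 mm over their backs; the gripper's body (76 mm by 85 mm) begins 54 mm behind the grasp point. The pads swing forward as they close: fully open they stand 13 mm farther back than shut.
Start: joints at [-1.167, 0.126, -0.04, 1.405, 0, 1.571], TCP at [0.206, -0.483, 0.231] pointing down, gripper open.
Joint ranges: [-2.72, 2.72], [-0.95, 1.95], [-1.27, 1.35], [-1.78, 2.02], [-1.46, 1.47], [-3.14, 3.14]. Speed limits (rad/s): [2.39, 2.39, 3.01, 3.14, 3.14, 3.14].

### API

Orientations are given as a unit quaternion [x, y, z, w].
In Python, from cell import arm, viewer, job, nets gives the robot as it stands.
- The arm moves only by the shell command python3 -m crank 'ROWS' [FORCE]. ROWS is text: rows parted by semicolons, each of 7 numbers parted by spaces: the turn, a rotation vector about the tool's x, y, z in rad, then the shift along the tool's x, y, z in mm, then the closure, from -1 (fully open) to 1 (shut), so that 0 is half open. A call has 1 to 8 rows; each row is the pose to reach, as a shift and turn from the pose commanded when the call began, along the tool's axes at that moment; what a row does not reach only later rows make up. A row lasts 1/10 s, in which the tool goes at most 50 mm and 8.59 degrees, less where a joint would pass 70% of its speed; a pose out of reach is approached as far as the arm can. A call with a gripper value outside its range is refused whole. The fingers move at their own pace and stop on an object; FORCE is the grip in N (left out, the last holds). Time passes only in rows, so rows that repeat a pose let the fingers close. It gives the time, the measured TCP pose, the force and the opening at its end, in the units of the state.
- arm.get_state(): the state, without advancing time (a new reading comes with each control period).
- viewer.snapshot(name): name is "scene" or "side" or "wrist"; returns a dict with "pixels" (420x560x3 uint8, blue, green, red), "z_map" (420x560 float32, m along the optical axis (not along the pixel's ray), 0 where there is no reading), "fx", "fy", "cx", "cy" (pixels), "k1" (the pictures are not rectified: a ray, as slopes to the right and down, at radius r is drawn at 1 + k1 r^2 times it, then the intrinsics apply), "view" (4x4, takes a point from world to camera coordinates). Camera axes: x right, y down, z forward; pixel columns grow to the right and rows downward; lengths in m; the calibration is good to about 2 mm. A picture is of the moment at which its call begins.
- job.hand_in(): hands the job in, once; it reports no verdict.
Trained networks look in a picture, given as the dict that the camera call returned (one of the last four; its "shot" number tells which), for a name from the list of things; names that differ only in an ending like _2 or _b are one class to them, and where a whole thing is asked for, a point or a joint stands for the part that bears it (a point fixed in the world has none). Each returns a list of dicts, best first, with "score" (0 to 1); they miss things now and then, are a little off and sometimes report something else, mostly with a low value. They report only what shows in the picture. A call takes as long as a camera call. They do not tell look-alikes from the thing itself.
- nets.recognise(thing, picture): "xy" ([column, row] in pixels, amid what is visible of it).
- nets.masks_of(thing, picture): "region" (420x560 bool, what is visible of it) and "xy" ([column, row] in pixels, amid what is visible of it).
- nets.tip_of(thing, picture): "xy" ([column, row] in pixels: a listed point, or the origin of a listed thing).
The state is a dict: "t": time; "joint_positions": joint angles; "qvel": joint speeds; "joint_torque": joint torques, N m; "position": TCP position; "ee_rot": TCP orientation; "ft_force": force on the tool from outside, world axes, zero at the start; "wrist_torque": the same for the moment, N m; "width": finger opening in m.
Only numpy, scipy, OpenCV 4.12 (cv2) and the standard library are available. Lean on these libraries where they do the work, as an engineer would, in place of code of your own. Each camera call takes 0.05 s, during which the arm holds its last target. There are 200 camera calls.

## Working session

There is one attempt and no reset: what is moved stays moved. The work goes in short steps, Python scripts to look and compute and a shell command to move; the robot and the scene stay as the last step left them, time stands still between calls to the robot, and variables do not carry over. Pictures are saved under pics/ and viewed, on a budget of 10 in all, crops included, one or two more only if the job needs it, and the job is handed in when it is done.

```bash
ls; mkdir -p pics; cat > h.py <<'E'
import numpy as np, cv2
from cell import arm, viewer, job, nets
from scipy.spatial.transform import Rotation as R
def cloud(s):
    h,w=s["z_map"].shape
    u,v=np.meshgrid(np.arange(w),np.arange(h))
    xd=(u-s["cx"])/s["fx"]; yd=(v-s["cy"])/s["fy"]
    x,y=xd.copy(),yd.copy()
    for _ in range(10):
        f=1+s["k1"]*(x*x+y*y); x,y=xd/f,yd/f
    z=s["z_map"]; p=np.stack([x*z,y*z,z],-1)
    V=np.array(s["view"]); return (p-V[:3,3])@V[:3,:3]
E
python3 - <<'E'
from h import *
np.set_printoptions(precision=3,suppress=True)
st=arm.get_state(); print(st["t"],st["position"],st["ee_rot"],st["width"],arm.hold_point_z)
for n in ["scene","side"]:
    s=viewer.snapshot(n); c=cloud(s); cv2.imwrite(f"pics/{n}0.png",s["pixels"])
    V=np.array(s["view"]); print(n,"cam",-V[:3,:3].T@V[:3,3],V[2,:3])
    np.savez(f"{n}0.npz",c=c,px=s["pixels"],z=s["z_map"])
    for t in ["flask","mill","salt","garlic","tray_jar","tray","bank","station","switch_1","keep_switch"]:
        for m in nets.masks_of(t,s)[:3]:
            if m["score"]<.2: continue
            q=c[m["region"]&(s["z_map"]>0)]
            if len(q)<5: continue
            print(t,round(m["score"],2),np.round(m["xy"]),len(q),"lo",np.percentile(q,3,0),"hi",np.percentile(q,97,0),"med",np.median(q,0))
E
```

```text
pics
0.0 [ 0.206 -0.482  0.231] [ 0.835 -0.551 -0.001 -0.   ] 0.08546112402970137 0.0187
scene cam [0.028 0.495 0.822] [ 0.552 -0.383 -0.741]
flask 0.78 [306. 196.] 2708 lo [0.504 0.046 0.013] hi [0.551 0.095 0.214] med [0.519 0.078 0.132]
flask 0.29 [280. 118.] 18705 lo [ 0.612 -0.176  0.024] hi [0.735 0.136 0.351] med [0.673 0.014 0.159]
mill 0.75 [352. 180.] 1276 lo [ 0.531 -0.093  0.006] hi [ 0.568 -0.054  0.139] med [ 0.543 -0.067  0.073]
mill 0.67 [189. 178.] 1266 lo [0.722 0.189 0.007] hi [0.755 0.23  0.139] med [0.733 0.213 0.078]
mill 0.62 [217. 210.] 1488 lo [0.619 0.178 0.003] hi [0.698 0.226 0.139] med [0.631 0.207 0.072]
salt 0.69 [376. 170.] 609 lo [ 0.546 -0.173  0.002] hi [ 0.578 -0.14   0.088] med [ 0.557 -0.149  0.049]
garlic 0.75 [329. 210.] 424 lo [ 0.517 -0.03   0.   ] hi [0.553 0.017 0.051] med [ 0.531 -0.003  0.036]
tray_jar 0.65 [166. 294.] 1174 lo [0.506 0.351 0.006] hi [0.545 0.389 0.112] med [0.513 0.372 0.082]
tray 0.91 [191. 340.] 11600 lo [0.349 0.289 0.002] hi [0.617 0.456 0.02 ] med [0.461 0.381 0.006]
bank 0.98 [289. 157.] 4833 lo [ 0.611 -0.184  0.04
[... 1032 characters left out ...]
 0.57 [284. 279.] 924 lo [0.507 0.36  0.008] hi [0.546 0.393 0.112] med [0.526 0.387 0.073]
tray 0.58 [305. 300.] 6754 lo [0.352 0.29  0.001] hi [0.618 0.468 0.02 ] med [0.477 0.383 0.006]
bank 0.96 [248. 181.] 1790 lo [ 0.611 -0.148  0.045] hi [0.697 0.131 0.111] med [0.65  0.029 0.085]
station 0.78 [232. 150.] 6468 lo [ 0.617 -0.133  0.024] hi [0.732 0.142 0.352] med [0.678 0.069 0.229]
switch_1 0.67 [252. 193.] 120 lo [0.612 0.038 0.057] hi [0.643 0.108 0.112] med [0.628 0.1   0.095]
switch_1 0.56 [248. 179.] 73 lo [0.622 0.043 0.083] hi [0.65  0.057 0.11 ] med [0.636 0.05  0.096]
keep_switch 0.4 [250. 149.] 50 lo [ 0.64  -0.15   0.072] hi [ 0.663 -0.134  0.102] med [ 0.65  -0.143  0.086]
```

View pics/scene0.png

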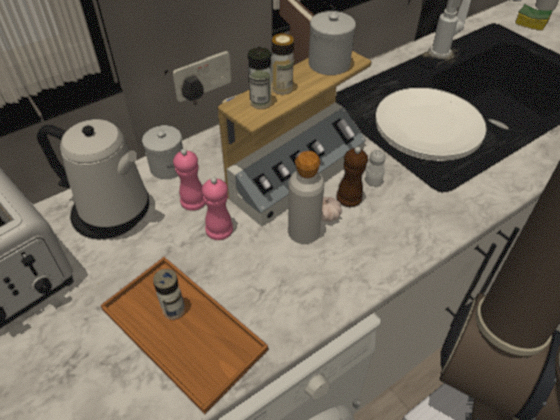

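```bash
python3 - <<'E'
from h import *
from scipy.optimize import least_squares as LS
np.set_printoptions(precision=4,suppress=True)
S=np.load("scene0.npz");D=np.load("side0.npz")
c=np.concatenate([S["c"][S["z"]>0],D["c"][D["z"]>0]])
def fit(x0,y0,r,zl,zh,m=.012):
    g=np.array([x0,y0])
    for _ in range(4):
        d=np.abs(np.linalg.norm(c[:,:2]-g,axis=1)-r)
        q=c[(d<m)&(c[:,2]>zl)&(c[:,2]<zh)]
        g=LS(lambda p:np.linalg.norm(q[:,:2]-p,axis=1)-r,g,loss="soft_l1",f_scale=.002).x
    return g,len(q)
print("flask",fit(.535,.068,.0335,.02,.17), "stopper",fit(.535,.068,.022,.185,.21))
print("mill",fit(.56,-.078,.029,.01,.1),"head",fit(.56,-.078,.025,.112,.136))
print("jar",fit(.525,.371,.0205,.03,.1))
print("salt",fit(.565,-.157,.022,.01,.08));print("garlic",fit(.54,-.005,.030,.02,.04))
# bank face plane
q=c[(c[:,0]>.6)&(c[:,0]<.72)&(abs(c[:,1]+.02)<.17)&(c[:,2]>.045)&(c[:,2]<.115)]
best=None;rng=np.random.default_rng(0)
for _ in range(500):
    a=q[rng.choice(len(q),3,False)];n=np.cross(a[1]-a[0],a[2]-a[0]);n/=np.linalg.norm(n)+1e-12
    if n[2]<0:n=-n
    if abs(n[2]-np.cos(np.radians(35)))>.06: continue
    k=abs((q-a[0])@n)<.002
    if best is None or k.sum()>best.sum(): best=k
f=q[best];m=f.mean(0);n=np.linalg.svd(f-m,full_matrices=False)[2][2];n*=np.sign(n[2])
print("bank n",n,"tilt",np.degrees(np.arccos(n[2])),"yaw",np.degrees(np.arctan2(n[1],n[0])),m,len(f))
print("range",f.min(0),f.max(0))
# tray rim
t=c[(c[:,2]>.016)&(c[:,2]<.024)&(c[:,0]>.3)&(c[:,0]<.66)&(c[:,1]>.26)&(c[:,1]<.49)]
print("tray rect",cv2.minAreaRect((t[:,:2]*1000).astype(np.float32)))
# shelf front edge
s=c[(c[:,2]>.246)&(c[:,2]<.254)&(c[:,0]>.58)&(c[:,0]<.78)&(abs(c[:,1])<.22)]
print("shelf rect",cv2.minAreaRect((s[:,:2]*1000).astype(np.float32)),s.min(0),s.max(0))
E
```

```text
flask (array([0.5386, 0.0611]), 3286) stopper (array([0.5377, 0.0629]), 426)
mill (array([ 0.5616, -0.0856]), 723) head (array([ 0.5578, -0.0832]), 347)
jar (array([0.5268, 0.37  ]), 1034)
salt (array([ 0.5686, -0.1636]), 438)
garlic (array([ 0.5523, -0.0065]), 246)
bank n [-0.5699 -0.0755  0.8182] tilt 35.09200426209183 yaw -172.4504628944175 [ 0.6599 -0.0091  0.0767] 3755
range [ 0.6003 -0.1899  0.0453] [0.7195 0.1359 0.1037]
tray rect ((485.2716064453125, 375.92254638671875), (282.9818115234375, 155.30360412597656), 12.593999862670898)
shelf rect ((688.76025390625, -27.41424560546875), (103.67640686035156, 337.44854736328125), 7.522059440612793) [ 0.6171 -0.1975  0.246 ] [0.7539 0.1427 0.254 ]
```

The picture shows the flask at (306,196) and the brown mill at (352,180). The two pink look-alikes are at (189,178) and (217,210), and the jar is in the tray at (168,294). All levers are standing. I'll place the mill first, then the bottle.

```bash
cat >> h.py <<'E'
np.set_printoptions(precision=3,suppress=True)
def down(yaw):  # tool down, tool x at yaw deg
    a=np.radians(yaw); x=np.array([np.cos(a),np.sin(a),0]); z=np.array([0,0,-1.]); return R.from_matrix(np.stack([x,np.cross(z,x),z],1))
TY=np.radians(12.6); TC=np.array([.4853,.3759])
def tray(x,y): return TC+[x*np.cos(TY)-y*np.sin(TY), x*np.sin(TY)+y*np.cos(TY)]
BY=np.radians(7.5); SO=np.array([.659,-.0313,0])
sx=np.array([np.cos(BY),np.sin(BY),0]); sy=np.array([-np.sin(BY),np.cos(BY),0]); ez=np.array([0,0,1.])
B35=np.radians(35); bx=np.cos(B35)*sx+np.sin(B35)*ez; bn=-np.sin(B35)*sx+np.cos(B35)*ez; BO=SO+.075*ez
def bank(x,y,z): return BO+bx*x+sy*y+bn*z
Rbank=R.from_matrix(np.stack([bx,-sy,-bn],1))  # tool x up slope
def rel(*wps):
    st=arm.get_state(); p=np.array(st["position"]); q=R.from_quat(st["ee_rot"])
    print("t",round(st["t"],2),"pos",p,"w",round(st["width"],4),"F",np.array(st["ft_force"]),"J",np.array(st["joint_positions"]))
    for P,Q in wps:
        print("turn",(q.inv()*Q).as_rotvec(),"shift mm",np.round(1000*q.inv().apply(np.array(P)-p),1))
E
python3 - <<'E'
from h import *
print(np.linalg.det(Rbank.as_matrix()))
rel(([.559,-.084,.26],down(-4)),([.559,-.084,.107],down(-4)))
print(tray(-.105,-.03),tray(-.04,.03), bank(0,.17,.029),bank(0,-.04,.029))
E
```

```text
1.0000000000000002
t 1.1 pos [ 0.206 -0.483  0.231] w 0.0856 F [-0.042 -0.302  0.575] J [-1.167  0.126 -0.04   1.405 -0.     1.571]
turn [ 0.     0.    -1.097] shift mm [-228.1 -481.   -28.7]
turn [ 0.     0.    -1.097] shift mm [-228.1 -481.   124.3]
[0.389 0.324] [0.44  0.396] [0.62  0.135 0.099] [ 0.648 -0.073  0.099]
```

```bash
python3 -m crank '0 0 -1.097 -228 -481 -29 -0.5;0 0 -1.097 -228 -481 -29 -0.5;0 0 -1.097 -228 -481 -29 -0.5;0 0 -1.097 -228 -481 -29 -0.5;0 0 -1.097 -228 -481 -29 -0.5;0 0 -1.097 -228 -481 -29 -0.5;0 0 -1.097 -228 -481 -29 -0.5;0 0 -1.097 -228 -481 -29 -0.5' 40
python3 -c "
from h import *
rel(([.559,-.084,.26],down(-4)))"
```

```text
t: 1.9
position: [0.472, -0.1818, 0.2534]
ee_rot: [0.999, -0.033, 0.0, 0.0]
ft_force: [0.2, -0.8, 0.5]
width: 0.0639
t 1.9 pos [ 0.472 -0.182  0.253] w 0.0639 F [ 0.178 -0.774  0.477] J [-0.368  0.09  -0.031  1.448 -0.     1.269]
turn [ 0.    -0.001  0.004] shift mm [  80.4 -103.3   -6.6]
```

```bash
python3 -m crank '0 0 0 80 -103 -7 -0.5;0 0 0 80 -103 -7 -0.5;0 0 0 80 -103 -7 -0.5;0 0 0 80 -103 -7 -0.5' 
python3 - <<'E'
from h import *
s=viewer.snapshot("wrist"); cv2.imwrite("pics/wrist1.png",s["pixels"]); c=cloud(s)
k=(s["z_map"]>0)&(np.hypot(c[...,0]-.559,c[...,1]+.084)<.05)&(c[...,2]>.10)&(c[...,2]<.155)
q=c[k]
for a,b in((.1,.112),(.112,.125),(.125,.14),(.14,.155)):
    z=q[(q[:,2]>a)&(q[:,2]<b)]
    if len(z)>5: print(a,len(z),z.min(0),z.max(0),cv2.minEnclosingCircle((z[:,:2]*1000).astype(np.float32)))
rel(([.559,-.084,.107],down(-4)))
E
```

```text
t: 2.3
position: [0.5601, -0.0835, 0.2593]
ee_rot: [0.999, -0.033, -0.0, -0.0]
ft_force: [0.6, -0.7, -0.5]
width: 0.0638
0.1 95 [ 0.54 -0.07  0.1 ] [ 0.578 -0.056  0.108] ((559.0446166992188, -66.15013122558594), 19.34088706970215)
0.112 192 [ 0.531 -0.098  0.118] [ 0.581 -0.055  0.125] ((555.7047119140625, -79.73423767089844), 25.065980911254883)
0.125 2487 [ 0.532 -0.104  0.125] [ 0.58  -0.056  0.14 ] ((555.687744140625, -79.73727416992188), 24.250675201416016)
0.14 204 [ 0.55  -0.085  0.142] [ 0.561 -0.074  0.15 ] ((555.3115234375, -79.5734634399414), 5.951040744781494)
t 2.35 pos [ 0.559 -0.085  0.259] w 0.0638 F [-0.323 -1.509 -0.212] J [-0.151  0.207  0.118  1.483 -0.     1.487]
turn [0.    0.001 0.003] shift mm [  0.3  -1.  152.4]
```

View pics/wrist1.png

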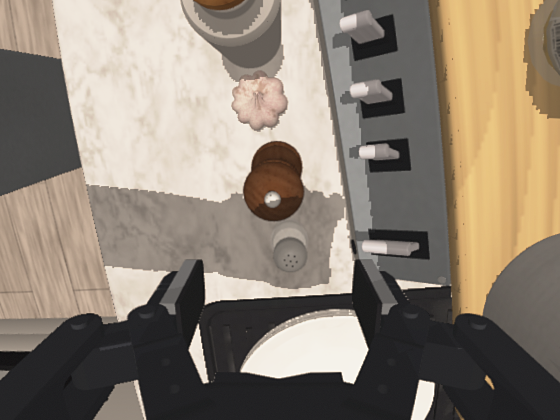

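The wrist view shows the mill's knob at (272,200) and clear floor on both sides where the fingers go, so I can descend.

```bash
python3 -m crank '0 0 0 -3 -3 50 -0.5;0 0 0 -3 -3 100 -0.5;0 0 0 -3 -3 130 -0.5;0 0 0 -3 -3 152 -0.5;0 0 0 -3 -3 152 -0.5;0 0 0 -3 -3 152 1;0 0 0 -3 -3 152 1;0 0 0 -3 -3 152 1' 40
python3 -m crank '0 0 0 0 0 0 1;0 0 0 0 0 0 1;0 0 0 0 0 -10 1;0 0 0 0 0 -40 1;0 0 0 0 0 -60 1' 
python3 - <<'E'
from h import *
p=tray(-.105,-.03); print(p)
D=down(12)
rel(([.37,-.06,.17],down(-4)),([.30,.18,.17],D),([*p,.17],D),([*p,.115],D))
E
```

```text
t: 3.15
position: [0.5559, -0.0837, 0.1096]
ee_rot: [0.999, -0.035, 0.001, 0.0]
ft_force: [0.8, 0.8, -0.7]
width: 0.0459
t: 3.65
position: [0.555, -0.0832, 0.1696]
ee_rot: [0.999, -0.035, -0.0, -0.0]
ft_force: [1.0, -0.2, -1.7]
width: 0.0461
[0.389 0.324]
t 3.65 pos [ 0.555 -0.083  0.17 ] w 0.0461 F [ 1.044 -0.191 -1.676] J [-0.149  0.201 -0.086  1.285  0.     1.492]
turn [-0.  0. -0.] shift mm [-186.2  -10.2   -0.4]
turn [-0.     0.    -0.279] shift mm [-272.8 -244.7   -0.4]
turn [-0.     0.    -0.279] shift mm [-193.7 -394.3   -0.4]
turn [-0.     0.    -0.279] shift mm [-193.6 -394.3   54.6]
```

```bash
python3 -m crank '0 0 0 -40 0 0 1;0 0 0 -85 0 0 1;0 0 0 -130 -5 0 1;0 0 -0.1 -175 -15 0 1;0 0 -0.2 -210 -50 0 1;0 0 -0.279 -230 -95 0 1;0 0 -0.279 -250 -140 0 1;0 0 -0.279 -260 -185 0 1' 
python3 -c "
from h import *
p=tray(-.105,-.03);D=down(12)
rel(([*p,.17],D),([*p,.113],D))"
```

```text
t: 4.45
position: [0.3069, 0.1205, 0.1688]
ee_rot: [0.995, 0.104, 0.001, -0.0]
ft_force: [2.5, 0.2, -1.4]
width: 0.0461
t 4.45 pos [0.307 0.12  0.169] w 0.0461 F [ 2.518  0.229 -1.449] J [ 0.374 -0.241 -0.519  1.292 -0.     1.737]
turn [-0.    -0.001 -0.001] shift mm [ 122.7 -181.8   -1. ]
turn [-0.    -0.001 -0.001] shift mm [ 122.7 -181.8   56. ]
```

```bash
python3 -m crank '0 0 0 30 -40 0 1;0 0 0 60 -80 0 1;0 0 0 85 -125 0 1;0 0 0 108 -160 0 1;0 0 0 122 -182 0 1;0 0 0 122 -182 25 1;0 0 0 122 -182 40 1;0 0 0 122 -182 50 1' 
python3 -c "
from h import *
p=tray(-.105,-.03);D=down(12)
rel(([*p,.113],D))"
```

```text
t: 5.25
position: [0.3896, 0.3226, 0.1168]
ee_rot: [0.995, 0.105, -0.001, 0.001]
ft_force: [0.4, 0.3, -2.8]
width: 0.0462
t 5.25 pos [0.39  0.323 0.117] w 0.0462 F [ 0.371  0.292 -2.795] J [ 0.692  0.117 -0.302  1.154 -0.     2.053]
turn [0.001 0.002 0.   ] shift mm [-0.  -1.1  3.8]
```

```bash
python3 -m crank '0 0 0 0 0 2 1;0 0 0 0 0 4 1;0 0 0 0 0 4 1' 
python3 -m crank '0 0 0 0 0 1 1;0 0 0 0 0 1 1' 
```

```text
t: 5.55
position: [0.3903, 0.3229, 0.1155]
ee_rot: [0.995, 0.104, 0.0, -0.001]
ft_force: [-2.2, -1.2, 2.5]
width: 0.0459
t: 5.75
position: [0.3904, 0.3231, 0.1155]
ee_rot: [0.995, 0.104, 0.001, -0.001]
ft_force: [-3.7, -2.1, 10.8]
width: 0.0461
```

Contact with the tray floor shows as an upward force of 10.8 N. I'll release and rise.

```bash
python3 -m crank '0 0 0 0 0 0 0.3;0 0 0 0 0 0 -0.3;0 0 0 0 0 0 -0.6;0 0 0 0 0 0 -0.6;0 0 0 0 0 -25 -0.6;0 0 0 0 0 -75 -0.6;0 0 0 0 0 -125 -0.6;0 0 0 0 0 -175 -0.6'
python3 - <<'E'
from h import *
s=viewer.snapshot("scene"); cv2.imwrite("pics/scene2.png",s["pixels"])
D=down(3); F=[.5375,.063]
rel(([.40,.10,.30],D),([*F,.30],D),([*F,.182],D))
E
```

```text
t: 6.55
position: [0.3901, 0.3225, 0.2898]
ee_rot: [0.995, 0.104, -0.0, 0.0]
ft_force: [0.5, 1.2, 0.5]
width: 0.0681
t 6.6 pos [0.392 0.324 0.298] w 0.068 F [ 0.503 -0.581  5.355] J [ 0.691  0.094  0.072  1.537 -0.     2.053]
turn [-0.006 -0.01   0.157] shift mm [-38.2 220.7  -3.1]
turn [-0.006 -0.01   0.157] shift mm [ 88.6 285.4  -2.2]
turn [-0.006 -0.01   0.157] shift mm [ 87.4 286.  115.8]
```

View pics/scene2.png

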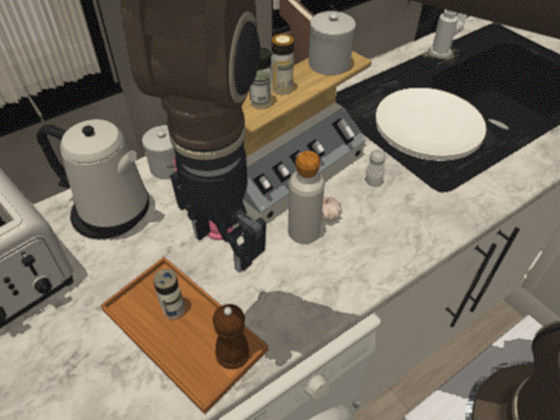

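The mill stands upright in the tray at (231,337), and the flask is untouched. Next is the flask.

```bash
python3 -m crank '0 0 0.157 10 40 0 -0.5;0 0 0.157 25 85 0 -0.5;0 0 0.157 40 130 0 -0.5;0 0 0.157 55 178 0 -0.5;0 0 0.157 70 225 0 -0.5;0 0 0.157 80 260 0 -0.5;0 0 0.157 88 286 0 -0.5;0 0 0.157 88 286 0 -0.5'
python3 - <<'E'
from h import *
s=viewer.snapshot("wrist"); c=cloud(s)
q=c[(s["z_map"]>0)&(np.hypot(c[...,0]-.5375,c[...,1]-.063)<.05)]
for a,b in((.17,.182),(.185,.2),(.2,.212),(.212,.225)):
    z=q[(q[:,2]>a)&(q[:,2]<b)]
    if len(z)>5: print(a,len(z),z.min(0),z.max(0),cv2.minEnclosingCircle((z[:,:2]*1000).astype(np.float32)))
D=down(3); F=[.537,.064]
rel(([*F,.182],D))
E
```

```text
t: 7.4
position: [0.5371, 0.0585, 0.2872]
ee_rot: [1.0, 0.024, -0.0, 0.0]
ft_force: [-0.1, 0.2, -0.5]
width: 0.0641
0.17 94 [0.521 0.074 0.17 ] [0.552 0.083 0.176] ((536.6033935546875, 75.03829956054688), 15.295313835144043)
0.185 56 [0.524 0.079 0.189] [0.552 0.085 0.2  ] ((537.7138671875, 79.97410583496094), 13.942472457885742)
0.2 1140 [0.515 0.042 0.2  ] [0.559 0.086 0.212] ((536.7525634765625, 63.597900390625), 22.39350700378418)
0.212 2225 [0.518 0.046 0.212] [0.555 0.082 0.216] ((536.674560546875, 64.10443878173828), 18.67148208618164)
t 7.45 pos [0.536 0.06  0.287] w 0.0642 F [-0.623  0.227 -0.21 ] J [0.111 0.163 0.126 1.535 0.    1.633]
turn [-0.     0.001 -0.003] shift mm [  0.9  -4.1 105.4]
```

```bash
python3 -m crank '0 0 0 1 -4 45 -0.5;0 0 0 1 -4 80 -0.5;0 0 0 1 -4 104 -0.5;0 0 0 1 -4 104 -0.5;0 0 0 1 -4 104 1;0 0 0 1 -4 104 1;0 0 0 1 -4 104 1;0 0 0 1 -4 104 1' 60
python3 -m crank '0 0 0 0 0 0 1;0 0 0 0 0 -5 1;0 0 0 0 0 -25 1;0 0 0 0 0 -45 1;0 0 0 0 0 -55 1;0 0 0 0 0 -55 1' 
python3 - <<'E'
from h import *
p=tray(-.04,.03); print(p)
D=down(12)
rel(([.37,.06,.237],down(3)),([.32,.25,.237],D),([*p,.237],D))
E
```

```text
t: 8.25
position: [0.5376, 0.0657, 0.1861]
ee_rot: [1.0, 0.026, 0.002, -0.0]
ft_force: [-0.5, 0.9, 5.9]
width: 0.0414
t: 8.85
position: [0.5372, 0.0653, 0.2404]
ee_rot: [1.0, 0.026, 0.001, -0.0]
ft_force: [0.4, 0.2, -2.9]
width: 0.041
[0.44  0.396]
t 8.85 pos [0.537 0.065 0.24 ] w 0.041 F [ 0.435  0.154 -2.938] J [ 0.121  0.155  0.014  1.428 -0.     1.64 ]
turn [-0.    -0.002 -0.   ] shift mm [-167.3   -3.3    3. ]
turn [ 0.    -0.002 -0.158] shift mm [-207.4 -195.7    3. ]
turn [ 0.    -0.002 -0.158] shift mm [ -80.2 -335.7    3.3]
```

```bash
python3 -m crank '0 0 0 -10 0 -35 1;0 0 0 -35 -25 -80 1;0 0 -0.05 -50 -65 -110 1;0 0 -0.1 -55 -110 -120 1;0 0 -0.158 -60 -155 -120 1;0 0 -0.158 -65 -200 -120 1;0 0 -0.158 -70 -245 -120 1;0 0 -0.158 -75 -285 -120 1' 
python3 - <<'E'
from h import *
p=tray(-.04,.03)
D=down(12)
rel(([*p,.36],D),([*p,.192],D))
E
```

```text
t: 9.65
position: [0.4461, 0.3482, 0.3577]
ee_rot: [0.994, 0.105, -0.001, 0.0]
ft_force: [0.1, 0.0, -2.2]
width: 0.0413
t 9.65 pos [0.446 0.348 0.358] w 0.0413 F [ 0.071  0.009 -2.248] J [0.663 0.249 0.392 1.715 0.    2.023]
turn [0.001 0.002 0.001] shift mm [  3.8 -48.6  -2.3]
turn [0.001 0.002 0.001] shift mm [  4.1 -48.6 165.7]
```

```bash
python3 -m crank '0 0 0 4 -30 0 1;0 0 0 4 -49 0 1;0 0 0 4 -49 0 1;0 0 0 4 -49 35 1;0 0 0 4 -49 75 1;0 0 0 4 -49 115 1;0 0 0 4 -49 145 1;0 0 0 4 -49 160 1' 
python3 -m crank '0 0 0 0 0 3 1;0 0 0 0 0 5 1;0 0 0 0 0 6 1;0 0 0 0 0 6 1' 
```

```text
t: 10.45
position: [0.4397, 0.3921, 0.1956]
ee_rot: [0.995, 0.104, -0.002, 0.002]
ft_force: [-0.1, -0.5, -3.1]
width: 0.0412
t: 10.85
position: [0.4411, 0.3949, 0.1943]
ee_rot: [0.995, 0.105, 0.001, -0.001]
ft_force: [-0.3, 0.9, -2.1]
width: 0.0411
```

```bash
python3 -m crank '0 0 0 0 0 1 1;0 0 0 0 0 2 1;0 0 0 0 0 2 1' ; python3 -c "
from h import *
rel()"
```

```text
t: 11.15
position: [0.4408, 0.3952, 0.1922]
ee_rot: [0.994, 0.105, 0.001, -0.001]
ft_force: [-0.5, 0.6, 2.6]
width: 0.0415
t 11.15 pos [0.441 0.395 0.192] w 0.0415 F [-0.539  0.56   2.574] J [0.731 0.254 0.031 1.346 0.    2.091]
```

```bash
python3 -m crank '0 0 0 0 0 1 1;0 0 0 0 0 1 0.3;0 0 0 0 0 1 -0.3;0 0 0 0 0 1 -0.6;0 0 0 0 0 1 -0.6;0 0 0 0 0 -25 -0.6;0 0 0 0 0 -75 -0.6;0 0 0 0 0 -125 -0.6'
python3 - <<'E'
from h import *
s=viewer.snapshot("scene"); cv2.imwrite("pics/scene3.png",s["pixels"]);c=cloud(s)
w=viewer.snapshot("wrist"); d=cloud(w)
q=np.concatenate([c[s["z_map"]>0],d[w["z_map"]>0]])
for n,p,h in(("flask",tray(-.04,.03),.218),("mill",tray(-.105,-.03),.15)):
    z=q[(np.hypot(*(q[:,:2]-p).T)<.04)&(q[:,2]<.25)]; print(n,p,z[z[:,2]>z[:,2].max()-.015].mean(0),z[:,2].max())
rel(([.45,.25,.32],Rbank),(bank(0,.17,.17),Rbank),(bank(0,.17,.029),Rbank))
E
```

```text
t: 11.95
position: [0.4399, 0.3943, 0.3164]
ee_rot: [0.994, 0.105, -0.001, 0.001]
ft_force: [0.6, 0.3, 0.8]
width: 0.0682
flask [0.44  0.396] [0.44  0.395 0.217] 0.2223706724980186
mill [0.389 0.324] [0.39  0.329 0.145] 0.1567812491713902
t 12.05 pos [0.442 0.396 0.323] w 0.0682 F [ 0.943 -0.049 -0.524] J [ 0.731  0.275  0.347  1.632 -0.     2.091]
turn [-0.03   0.601  0.075] shift mm [-22.4 144.4   2.5]
turn [-0.03   0.601  0.075] shift mm [ 38.6 286.5 108. ]
turn [-0.03   0.601  0.075] shift mm [118.1 293.5 224.3]
```

View pics/scene3.png

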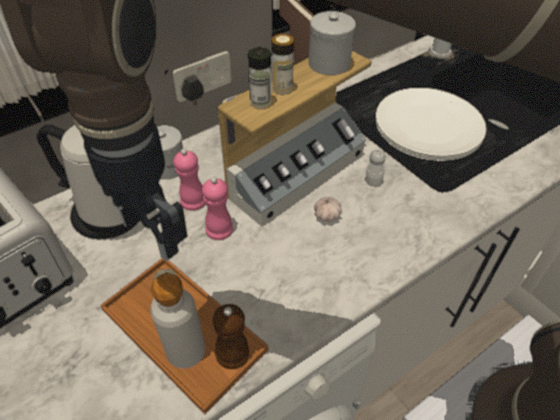

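Both stand upright in the tray, the bottle at (180,325) and the mill at (231,337), and all the levers are still standing. Next I close the gripper and move to the pre-drag pose.

```bash
python3 -m crank '0 0.1 0 0 40 0 1;0 0.2 0 2 85 0 1;0 0.35 0.03 5 130 10 1;-0.01 0.45 0.05 10 175 30 1;-0.03 0.601 0.075 15 220 50 1;-0.03 0.601 0.075 20 260 70 1;-0.03 0.601 0.075 22 285 83 1;-0.03 0.601 0.075 22 285 83 1'
python3 - <<'E'
from h import *
s=viewer.snapshot("scene"); c=cloud(s)
w=viewer.snapshot("wrist"); d=cloud(w); cv2.imwrite("pics/wrist4.png",w["pixels"])
for n,S,C in(("scene",s,c),("wrist",w,d)):
    q=C[S["z_map"]>0]-BO; b=np.stack([q@bx,q@sy,q@bn],1)
    k=b[(abs(b[:,0])<.047)&(abs(b[:,1])<.165)]
    f=k[abs(k[:,2])<.008]; print(n,"face z",np.median(f[:,2]),len(f), "y ext",np.percentile(f[:,1],[.5,99.5]),"x ext",np.percentile(f[:,0],[.5,99.5]))
    for y in(.139,.087,.035,-.017,-.107):
        t=k[(abs(k[:,1]-y)<.02)&(k[:,2]>.03)&(k[:,2]<.05)]
        if len(t)>3: print(y,len(t),"min",t.min(0),"max",t.max(0))
rel((bank(0,.17,.20),Rbank),(bank(0,.17,.07),Rbank),(bank(0,.17,.029),Rbank))
E
```

```text
t: 12.85
position: [0.5198, 0.1172, 0.2296]
ee_rot: [0.954, 0.061, 0.294, -0.015]
ft_force: [-0.1, 0.5, 0.3]
width: 0.0001
scene face z -0.00046513907396295885 2271 y ext [0.026 0.163] x ext [-0.046  0.047]
0.139 70 min [-0.013  0.129  0.03 ] max [0.011 0.141 0.042]
0.087 51 min [-0.012  0.076  0.03 ] max [0.011 0.089 0.043]
wrist face z -0.0004631884000011241 7775 y ext [-0.071  0.164] x ext [-0.047  0.047]
0.139 345 min [-0.012  0.13   0.033] max [0.011 0.141 0.041]
-0.017 107 min [-0.011 -0.025  0.032] max [-0.003 -0.014  0.04 ]
t 12.95 pos [0.521 0.12  0.233] w -0.0 F [-0.07  -0.646  0.495] J [ 0.274 -0.325 -0.604  0.696 -0.087  1.687]
turn [0.006 0.01  0.002] shift mm [ 5.1 -2.  -3.8]
turn [0.006 0.01  0.002] shift mm [  6.4  -2.8 126.2]
turn [0.006 0.01  0.002] shift mm [  6.8  -3.  167.2]
```

View pics/wrist4.png

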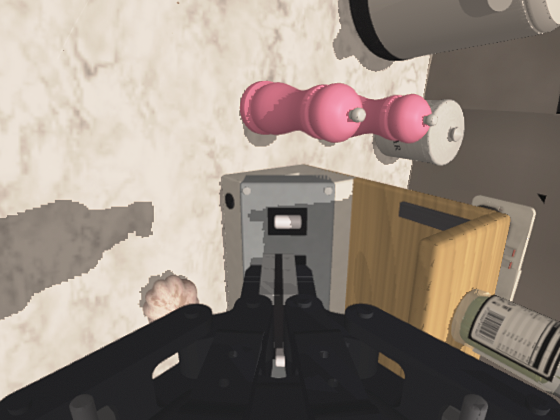

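The wrist view shows lever 1 standing at (287,222) and the pink mills at (340,110), clear of the descent. The bank model matches the levers to within 1–2 mm, so I descend in steps.

```bash
python3 -m crank '0.006 0.01 0 6 -3 30 1;0.006 0.01 0 6 -3 65 1;0.006 0.01 0 6 -2 95 1;0.006 0.01 0 6 -2 120 1;0.006 0.01 0 6 -2 140 1;0.006 0.01 0 6 -2 140 1;0.006 0.01 0 6 -2 140 1'
python3 - <<'E'
from h import *
def bf(p):
    q=np.array(p)-BO; return 1000*np.array([q@bx,q@sy,q@bn])
print(bf(arm.get_state()["position"]))
viewer.snapshot("scene"); print(bf(arm.get_state()["position"]))
w=viewer.snapshot("side"); print(bf(arm.get_state()["position"])); cv2.imwrite("pics/side5.png",cv2.resize(w["pixels"][80:290,160:440],(800,600)))
rel((bank(0,.17,.028),Rbank),(bank(0,-.042,.028),Rbank))
E
```

```text
t: 13.65
position: [0.6049, 0.1341, 0.1213]
ee_rot: [0.951, 0.065, 0.3, -0.02]
ft_force: [-0.4, 0.4, 0.1]
width: 0.0002
[  0.305 171.011  56.356]
[  0.931 170.833  56.95 ]
[  1.34  170.662  57.337]
t 13.75 pos [0.605 0.134 0.123] w -0.0002 F [-0.699 -0.325 -0.011] J [ 0.249 -0.1   -0.693  0.367 -0.067  1.664]
turn [-0.001 -0.003  0.004] shift mm [-1.4  0.7 29.3]
turn [-0.001 -0.003  0.004] shift mm [ -2.3 212.7  29. ]
```

View pics/side5.png

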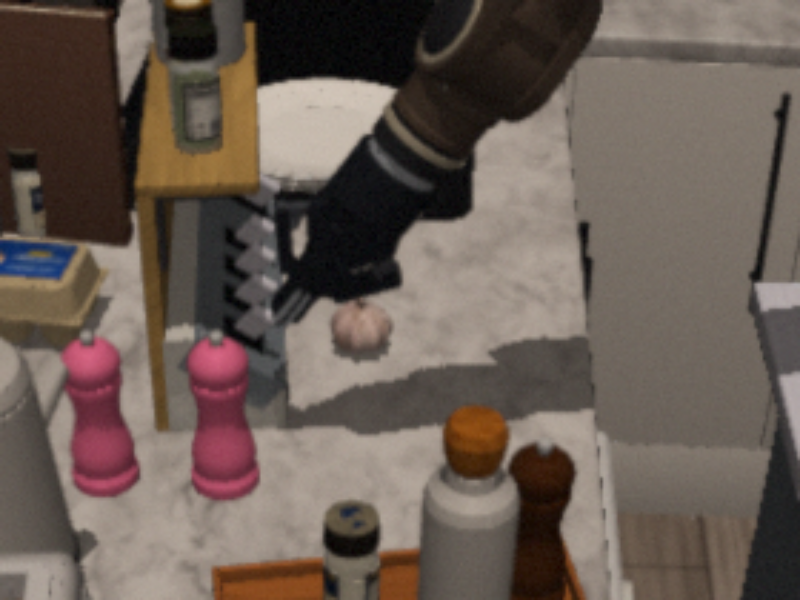

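Tip is left of lever 1 at about (285,310) in the crop, and the body is clear. I lower to 28 mm.

```bash
python3 -m crank '0 0 0 -1 1 12 1;0 0 0 -1 1 22 1;0 0 0 -1 1 29 1;0 0 0 -1 1 29 1;0 0 0 -1 1 29 1'
python3 - <<'E'
from h import *
def bf(p):
    q=np.array(p)-BO; return 1000*np.array([q@bx,q@sy,q@bn])
print(bf(arm.get_state()["position"]))
rel((bank(0,.06,.028),Rbank),(bank(0,-.042,.028),Rbank))
E
```

```text
t: 14.25
position: [0.6205, 0.1338, 0.0961]
ee_rot: [0.952, 0.064, 0.3, -0.019]
ft_force: [0.2, 0.2, -0.2]
width: 0.0002
[ -1.524 168.758  26.866]
t 14.25 pos [0.62  0.134 0.096] w 0.0002 F [ 0.207  0.224 -0.224] J [ 0.242 -0.044 -0.706  0.302 -0.063  1.658]
turn [-0.     0.     0.003] shift mm [  1.2 108.8  -1.2]
turn [-0.     0.     0.003] shift mm [  0.8 210.8  -1.2]
```

```bash
python3 -m crank '0 0 0 1 14 -1 1;0 0 0 1 28 -1 1;0 0 0 1 42 -1 1;0 0 0 1 56 -1 1;0 0 0 1 70 -1 1;0 0 0 1 84 -1 1;0 0 0 1 98 -1 1;0 0 0 1 112 -1 1'
python3 - <<'E'
from h import *
def bf(p):
    q=np.array(p)-BO; return 1000*np.array([q@bx,q@sy,q@bn])
print(bf(arm.get_state()["position"]))
rel((bank(0,-.042,.028),Rbank))
E
```

```text
t: 15.05
position: [0.636, 0.0217, 0.0987]
ee_rot: [0.951, 0.064, 0.301, -0.019]
ft_force: [-0.3, 0.4, 0.1]
width: 0.0003
[ 0.554 55.507 28.543]
t 15.05 pos [0.636 0.022 0.099] w 0.0003 F [-0.323  0.383  0.132] J [-0.001 -0.044 -0.7    0.307  0.076  1.459]
turn [-0.    -0.001  0.003] shift mm [-0.9 97.5  0.5]
```

```bash
python3 -m crank '0 0 0 0 14 0 1;0 0 0 0 28 0 1;0 0 0 0 42 0 1;0 0 0 0 56 0 1;0 0 0 0 70 0 1;0 0 0 0 84 0 1;0 0 0 0 97 0 1;0 0 0 0 97 0 1'
python3 - <<'E'
from h import *
def bf(p):
    q=np.array(p)-BO; return 1000*np.array([q@bx,q@sy,q@bn])
print(bf(arm.get_state()["position"]))
for n in("side","scene"):
    s=viewer.snapshot(n);C=cloud(s); cv2.imwrite(f"pics/{n}6.png",s["pixels"] if n=="scene" else cv2.resize(s["pixels"][80:290,160:440],(800,600)))
    q=C[s["z_map"]>0]-BO; b=np.stack([q@bx,q@sy,q@bn],1)
    for y in(.125,.073,.021,-.031,-.121):
        k=b[(abs(b[:,0])<.014)&(b[:,1]<y+.025)&(b[:,1]>y-.025)&(b[:,2]<.05)]
        if len(k): print(n,y,len(k),"zmax",np.percentile(k[:,2],98))
rel()
E
```

```text
t: 15.85
position: [0.6491, -0.0749, 0.0984]
ee_rot: [0.952, 0.063, 0.3, -0.019]
ft_force: [0.3, 0.2, -0.3]
width: 0.0002
[  0.741 -41.95   28.059]
side 0.125 142 zmax 0.016216253103435226
side 0.073 106 zmax 0.020420647434312666
side 0.021 98 zmax 0.020453428587038795
side -0.031 154 zmax 0.0482426234685961
side -0.121 39 zmax 0.03668582738590199
scene 0.125 326 zmax 0.01355693739856241
scene 0.073 271 zmax 0.021297081316731113
scene 0.021 254 zmax 0.020587312541553993
scene -0.031 260 zmax 0.0484220782983431
scene -0.121 4 zmax -0.0008236820703578776
t 15.95 pos [ 0.649 -0.073  0.098] w 0.0002 F [ 0.523  0.35  -0.188] J [-0.197  0.003 -0.651  0.332  0.186  1.297]
```

View pics/side6.png

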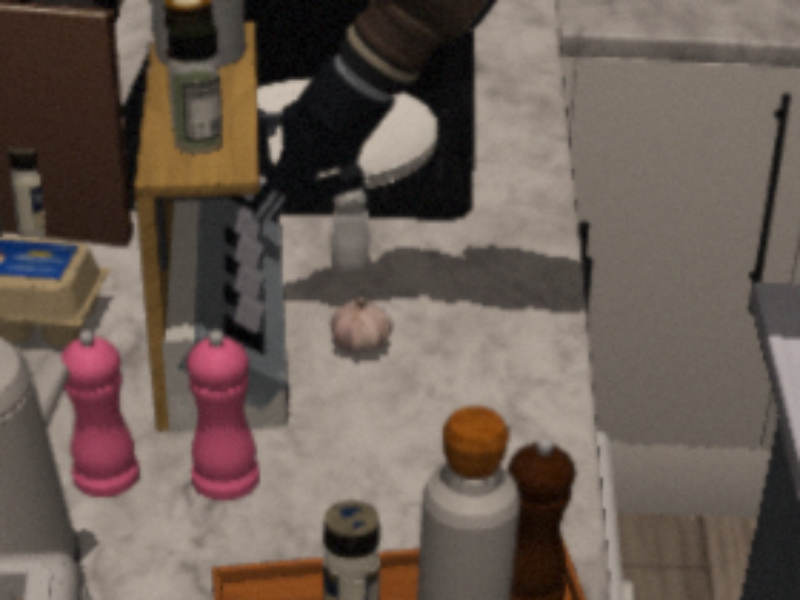

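Levers 1–3 are lying over at (245,225–310). The finger hides lever 4, so I lift partway (staying below the 110 mm limit) and check it.

```bash
python3 -m crank '0 0 0 0 0 -15 1;0 0 0 0 0 -30 1;0 0 0 0 0 -45 1;0 0 0 0 0 -45 1;0 0 0 0 0 -45 1'
python3 - <<'E'
from h import *
for n in("side","scene","wrist"):
    s=viewer.snapshot(n);C=cloud(s); cv2.imwrite(f"pics/{n}7.png",s["pixels"])
    q=C[s["z_map"]>0]-BO; b=np.stack([q@bx,q@sy,q@bn],1)
    for y in(.125,.073,.021,-.031,-.121):
        k=b[(abs(b[:,0])<.014)&(b[:,1]<y+.025)&(b[:,1]>y-.025)&(b[:,2]<.05)]
        if len(k): print(n,y,len(k),"zmax",np.percentile(k[:,2],98))
rel()
E
```

```text
t: 16.45
position: [0.6233, -0.076, 0.1354]
ee_rot: [0.951, 0.064, 0.301, -0.02]
ft_force: [1.5, -0.3, -0.5]
width: -0.0001
side 0.125 149 zmax 0.017130093560802393
side 0.073 99 zmax 0.020656451870284476
side 0.021 93 zmax 0.01984874505267527
side -0.031 90 zmax 0.01802221906444072
side -0.121 75 zmax 0.03927109830937809
scene 0.125 333 zmax 0.015027551618559253
scene 0.073 273 zmax 0.02133109919285335
scene 0.021 252 zmax 0.020941294895853217
scene -0.031 237 zmax 0.021087529796326124
scene -0.121 9 zmax 0.041517272833994485
wrist 0.073 3889 zmax 0.014754759323673858
wrist 0.021 4277 zmax 0.02020343155291326
wrist -0.031 3372 zmax 0.02008947958877737
wrist -0.121 107 zmax 0.03968625452608845
t 16.6 pos [ 0.623 -0.076  0.134] w -0.0 F [-0.379  0.323  0.478] J [-0.213 -0.075 -0.638  0.427  0.196  1.281]
```

View pics/scene7.png

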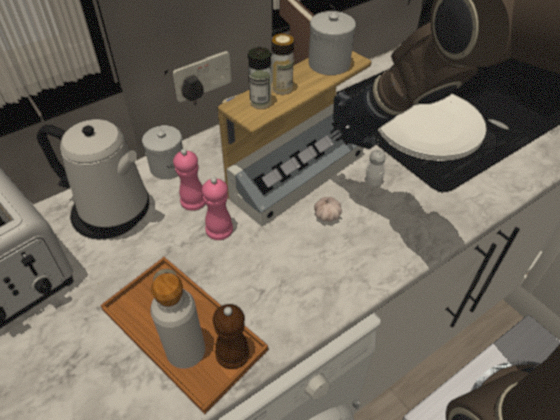

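All four narrow levers are lying over, seen at (268,180) to (322,143), and the wide lever is still standing at 40 mm. I retract, take a last check and hand in.

```bash
python3 -m crank '0 0 0 0 0 -40 1;0 0 0 0 0 -85 1;0 0 0 0 0 -130 1;0 0 0 0 0 -150 1;0 0 0 0 0 -150 1;0 0 0 0 0 -150 1;0 0 0 0 0 -150 1;0 0 0 0 0 -150 1'
python3 - <<'E'
from h import *
s=viewer.snapshot("scene");C=cloud(s)
Q=C[s["z_map"]>0]; q=Q-BO; b=np.stack([q@bx,q@sy,q@bn],1)
for y in(.125,.073,.021,-.031,-.121):
    k=b[(abs(b[:,0])<.014)&(abs(b[:,1]-y)<.025)&(b[:,2]<.05)]; print(y,len(k),np.percentile(k[:,2],98))
for n,p in(("flask",tray(-.04,.03)),("mill",tray(-.105,-.03))):
    z=Q[(np.hypot(*(Q[:,:2]-p).T)<.04)&(Q[:,2]<.25)]; print(n,z[:,2].max())
for t in("salt","garlic","tray_jar"):
    m=nets.masks_of(t,s)
    if m: print(t,m[0]["score"],np.median(C[m[0]["region"]&(s["z_map"]>0)],0))
rel(); job.hand_in()
E
```

```text
t: 17.4
position: [0.5376, -0.0875, 0.2557]
ee_rot: [0.952, 0.064, 0.299, -0.02]
ft_force: [1.3, -0.4, 0.9]
width: 0.0001
0.125 327 0.014755816782972567
0.073 273 0.02129732914884479
0.021 256 0.02102311016007734
-0.031 236 0.020608148931516412
-0.121 228 0.04019792167223299
flask 0.22260059548444594
mill 0.15699790585342752
salt 0.66 [ 0.557 -0.149  0.049]
garlic 0.61 [0.535 0.002 0.036]
tray_jar 0.61 [0.645 0.02  0.085]
t 17.6 pos [ 0.538 -0.088  0.257] w 0.0003 F [-0.062 -0.179 -0.961] J [-0.289 -0.288 -0.526  0.766  0.237  1.216]
the job is handed in; nothing more can be done
```

I put the pepper mill and then the bottle upright in the tray, then knocked over the four narrow levers in one left-to-right drag with the closed fingertips about 28 mm off the face. I stopped before the wide lever, backed the arm away and handed in at about 17.6 s; no verdict was reported.

- **Levers:** in the last depth check all four narrow ones lie at most 21 mm off the face, and the wide one still stands at 40 mm.
- **Bottle and mill:** their tops read 223 and 157 mm, as expected for standing on the tray floor. The picture just before the final retract shows both upright in the tray.
- **Salt and garlic:** the salt shaker read the same as at the start. The garlic read within 7 mm of its start; the bottle that partly hid it then has since gone.
- **Tray jar, not confirmed:** the network's last detection put it at (0.645, 0.020), which is on the switch bank, so it found something else. The bottle hides the jar in that view. The side picture taken during the drag, after both placings, shows it standing in the tray. I saw no sign of contact, but did not measure its final position.

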